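# Line the bench supplies up by height

## Robot

A 7-joint arm with a two-finger parallel gripper is mounted at the origin on the work surface; the furniture and walls round the work are solid. World frame = base frame: x ahead of the robot, y to its left, z up, the work surface at z = 0. Lengths are in m, angles in rad, forces in N, time in s.
With the tool pointing down it reaches from about 0.425 to 0.825 m from the base axis. Payload 3.6 kg.
Tool frame: the origin (TCP) lies where the fingers leave the gripper's body, on its centre line; the fingertips stand 73 mm ahead of it and the grasp point (between the pads) lies 54 mm ahead of it; z points along the fingers, y is the line along which they close (so a half turn about z gives the same grasp; the last joint's range is limited). The gripper opens to 85 mm and grips with 20 to 120 N. Pads are 22 mm wide; open, the fingers measure 114 mm over their backs; the gripper's body (76 mm by 85 mm) begins 54 mm behind the grasp point. The pads swing forward as they close: fully open they stand 13 mm farther back than shut.
Start: joints at [1.188, 0.615, -0.013, 1.423, 0.008, 1.103, -0.04], TCP at [0.226, -0.609, 0.304] pointing down, gripper open.
Joint ranges: [-3.12, 3.12], [-0.3, 2.06], [-1.34, 1.32], [0.26, 2.42], [-1.36, 4.5], [0.01, 1.98], [-2.84, 2.84]. Speed limits (rad/s): [2.79, 2.79, 3.14, 3.14, 3.14, 3.14, 3.14].

## Interface

Orientations are given as a unit quaternion [x, y, z, w].
In Python, from station import arm, snapshot, camera_info, ticket gives the robot as it stands. Calls block until the motion is done:
- arm.movep(position, orientation): joint-space move of the TCP to a pose.
- arm.line_to(position, velocity=0.15, ori=None): straight line of the TCP; ori=None keeps the orientation; velocity is the mean speed in m/s.
- arm.move_j(angles): joint-space move.
- arm.move_gripper(opening, effort=None): opening from 0.0 (shut) to 1.0 (fully open); effort is the grip in N (None keeps the last); returns when the fingers have stopped.
- arm.pause(seconds).
- arm.ik(position, orientation): joint angles nearest the present ones, or None.
- snapshot(name): name is "scene" or "top" or "wrist"; returns the picture (420x560x3 uint8, blue, green, red); there is no depth.
- camera_info(name): a dict with "fx", "fy", "cx", "cy" (pixels), "R" (3x3) and "t" (3): a world point X has camera coordinates R X + t; the wrist camera has in their place "T_tool_cam" (4x4, takes a point from camera to tool coordinates, whose origin is the TCP and whose axes are the flange's). Camera axes: x right, y down, z forward; pixel columns grow to the right and rows downward; lengths in m; the calibration is good to about 2 mm. The wrist camera is an equidistant fisheye: a pixel r from the principal point sees the ray r / f radians off the axis. A picture is of the moment at which its call begins: read the wrist's pose just before it. camera_info takes no time and is no camera call.
A pose or a line that the arm cannot do raises arm.MotionError and nothing moves.
- ticket.finish_job(): hands the job in; it is judged then, once.
Readings, each from a call of its own:
- arm.read_time(): time.
- arm.read_joint_positions(): joint angles.
- arm.read_dq(): joint speeds.
- arm.read_effort(): joint torques, N m.
- arm.read_tool_pos(): TCP position.
- arm.read_eef_rot(): TCP orientation.
- arm.read_ft_force(): force on the tool from outside, world axes, zero at the start.
- arm.read_wrist_torque(): the same for the moment, N m.
- arm.read_opening(): opening from 0.0 (shut) to 1.0 (fully open).
- arm.read_finger_force(): force on a finger pad.
Only numpy, scipy, OpenCV 4.12 (cv2) and the standard library are available. Lean on these libraries where they do the work, as an engineer would, in place of code of your own. Each camera call takes 0.05 s, during which the arm holds its last target. There are 200 camera calls.

## Task

Tidy the bench supplies onto the supply board: stand the little blue-lidded tin, the red-lidded polish pot, the lacquer bottle and the flux dropper upright on its four cork pads, one in the middle of each pad, in order of height with the shortest on the pad next to the red stud and the tallest at the other end. Leave the tea glass undisturbed.

Things in the scene. Friction and masses are not known exactly. Their poses are not given: they have to be found in the camera images.
- findings_tin: small round tin with a blue knurled screw lid (fixed shut) and aluminium body, 40 mm across, 28 mm high: the shortest. Origin at the centre of its underside, z up.
- polish_pot: round pot with a red lid (fixed shut) and a white and red body, 58 mm across, 50 mm high: second shortest. Origin at the centre of its underside, z up.
- lacquer_bottle: small clear bottle of pale pink lacquer with a tall white cap: body 31 mm across up to 40 mm height, cap 17 mm across, 79 mm high in all: second tallest. Origin at the centre of its underside, z up.
- flux_dropper: amber dropper bottle with a black dropper on top: body 33 mm across up to 65 mm height, dropper 13 mm across, 102 mm high in all: the tallest. Origin at the centre of its underside, z up.
- pad_a: the first of the four identical pads along the supply board (a and d are the outer ones, next to the studs; 62 mm from pad to pad, the row runs along the board's x axis): cork disc 54 mm across with a thin brass ring, fixed. Origin at the centre of its underside on the board's top; its top is 2 mm above the origin and 12 mm above the work surface.
- pad_b: the second of the four identical pads along the supply board (a and d are the outer ones, next to the studs; 62 mm from pad to pad, the row runs along the board's x axis): cork disc 54 mm across with a thin brass ring, fixed. Origin at the centre of its underside on the board's top; its top is 2 mm above the origin and 12 mm above the work surface.
- pad_c: the third of the four identical pads along the supply board (a and d are the outer ones, next to the studs; 62 mm from pad to pad, the row runs along the board's x axis): cork disc 54 mm across with a thin brass ring, fixed. Origin at the centre of its underside on the board's top; its top is 2 mm above the origin and 12 mm above the work surface.
- pad_d: the fourth of the four identical pads along the supply board (a and d are the outer ones, next to the studs; 62 mm from pad to pad, the row runs along the board's x axis): cork disc 54 mm across with a thin brass ring, fixed. Origin at the centre of its underside on the board's top; its top is 2 mm above the origin and 12 mm above the work surface.
- red_stud: small red knob, 21 mm across and 15 mm high, fixed on the supply board (wood, 310 x 84 mm, top 10 mm above the work surface) beyond one end of the row, 46 mm from the centre of the nearest pad; which end differs from start to start. A steel-coloured knob of the same shape is at the other end. Origin at the centre of its underside, on the board's top.
- tea_glass: waisted clear glass with pale tea-coloured bottom, 59 mm across, 81 mm high, standing loose near the supplies; not to be moved. Origin at the centre of its underside. It stands, like the supplies, left of a grey drawer cabinet 194 mm high; the board is on its right, in front of a red power unit 185 mm high, and a tall pillar rises behind the cabinet about 0.7 m ahead of the robot.
Mind the look-alikes: they are no part of the job. Leave any pink, turquoise or yellow look-alike of the findings_tin alone.

How it is judged:
At the end, for the whole second after the job is handed in: Findings tin, polish pot, lacquer bottle and flux dropper stand in this order from the red stud, each within 12 mm of the centre of its own pad, upright within 0.12 rad, resting on the pad, released and at rest (((horizontal distance between red_stud and pad_a below 0.07 m and horizontal distance between findings_tin and pad_a below 0.012 m and horizontal distance between polish_pot and pad_b below 0.012 m and horizontal distance between lacquer_bottle and pad_c below 0.012 m and horizontal distance between flux_dropper and pad_d below 0.012 m) or (horizontal distance between red_stud and pad_d below 0.07 m and horizontal distance between findings_tin and pad_d below 0.012 m and horizontal distance between polish_pot and pad_c below 0.012 m and horizontal distance between lacquer_bottle and pad_b below 0.012 m and horizontal distance between flux_dropper and pad_a below 0.012 m)) and angle between each of findings_tin, polish_pot, lacquer_bottle, flux_dropper's own z axis and vertical below 0.12 rad and linear speed of each of findings_tin, polish_pot, lacquer_bottle, flux_dropper below 0.02 m/s and z of findings_tin in the frame of pad_a between -0.003 and 0.008 m and z of polish_pot in the frame of pad_a between -0.003 and 0.008 m and z of lacquer_bottle in the frame of pad_a between -0.003 and 0.008 m and z of flux_dropper in the frame of pad_a between -0.003 and 0.008 m); the robot touches nothing.
It fails at once if the tea glass is moved more than 20 mm or tipped (distance of tea_glass from where it was at the start of the episode above 0.02 m or angle between tea_glass's own z axis and vertical above 0.3 rad).
It also fails if it takes over 136 s, if anything falls off the work surface, if the arm or the gripper's body presses on something with over 40 N, if the wrist force passes 120 N, or if a joint passes its speed limit or range.

## Working session

There is one attempt and no reset: what is moved stays moved. The work goes in short steps, each a Python script; the robot and the scene stay as the last script left them, time stands still between calls to the robot, and variables do not carry over. Pictures are saved under pics/ and viewed, at most 14 in all, crops included, and the job is handed in when it is done.

```bash
mkdir -p pics; ls; python3 - <<'E'
from station import arm,snapshot,camera_info
import cv2,numpy as np
np.set_printoptions(precision=4,suppress=True)
for n in("scene","top","wrist"):
    cv2.imwrite(f"pics/{n}0.png",snapshot(n)); print(n,camera_info(n))
print(arm.read_time(),arm.read_tool_pos(),arm.read_eef_rot())
E
```

```text
pics
scene {'fx': 538.619785527317, 'fy': 538.619785527317, 'cx': 276.5522057414877, 'cy': 208.03193647554446, 'R': array([[-0.7194, -0.6946, -0.0038],
       [-0.4072,  0.4261, -0.8078],
       [ 0.5627, -0.5796, -0.5894]]), 't': array([0.3366, 0.2008, 1.3534])}
top {'fx': 424.50391201643964, 'fy': 424.50391201643964, 'cx': 286.8517417579586, 'cy': 208.85351912637964, 'R': array([[-0.0137, -0.9999, -0.0091],
       [-0.9963,  0.0144, -0.0845],
       [ 0.0846,  0.0079, -0.9964]]), 't': array([0.026 , 0.4523, 1.2247])}
wrist {'fx': 325.19226210127806, 'fy': 325.19226210127806, 'cx': 282.5704165728198, 'cy': 206.65746755434583, 'T_tool_cam': array([[ 0.0006, -0.9633, -0.2684,  0.0684],
       [ 1.    ,  0.0007, -0.0003,  0.0011],
       [ 0.0005, -0.2684,  0.9633, -0.0713],
       [ 0.    ,  0.    ,  0.    ,  1.    ]])}
0.15 [ 0.2263 -0.6089  0.303 ] [ 0.9842  0.177  -0.0002 -0.001 ]
```

View pics/scene0.png

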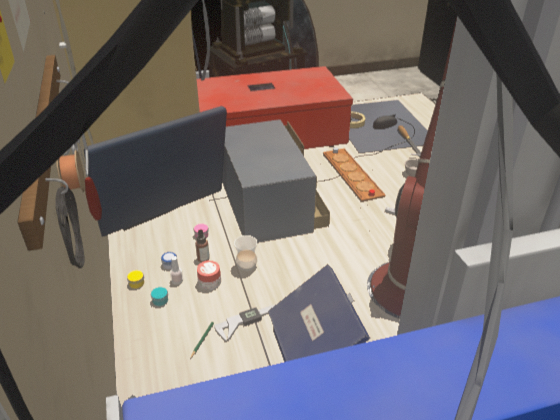

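View pics/top0.png

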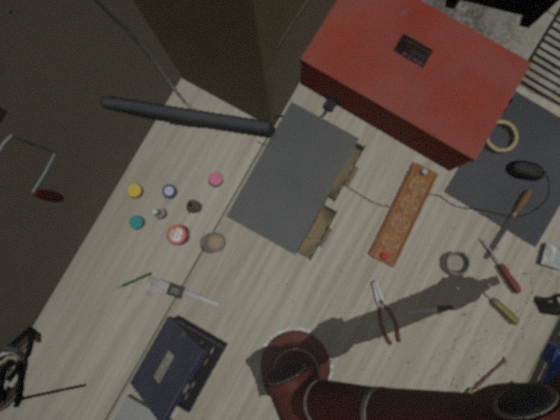

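Tin candidates in the top view: yellow (135,190), blue (169,191), pink (216,179), turquoise (137,222). I choose the blue one. The red pot is at (177,234), lacquer bottle at (159,213), dropper at (194,206), glass at (214,242). The board runs from about (427,168) with the steel stud to (384,256) with the red stud. I'll check this in close crops.

```bash
python3 - <<'E'
import cv2,numpy as np
t=cv2.imread("pics/top0.png")
a=t[165:265,115:245]; b=t[155:275,355:445]
a=cv2.resize(a,None,fx=5,fy=5,interpolation=cv2.INTER_CUBIC); b=cv2.resize(b,None,fx=500/120,fy=500/120,interpolation=cv2.INTER_CUBIC)
im=np.hstack([a,b[:500,:]])
im=cv2.convertScaleAbs(im,alpha=1.6,beta=10)
im=cv2.resize(im,None,fx=.78,fy=.78); print(im.shape)
cv2.imwrite("pics/crop1.png",im)
s=cv2.imread("pics/scene0.png")[215:315,115:275]
cv2.imwrite("pics/crop2.png",cv2.resize(s,None,fx=5,fy=5,interpolation=cv2.INTER_CUBIC))
E
```

```text
(390, 800, 3)
```

View pics/crop1.png

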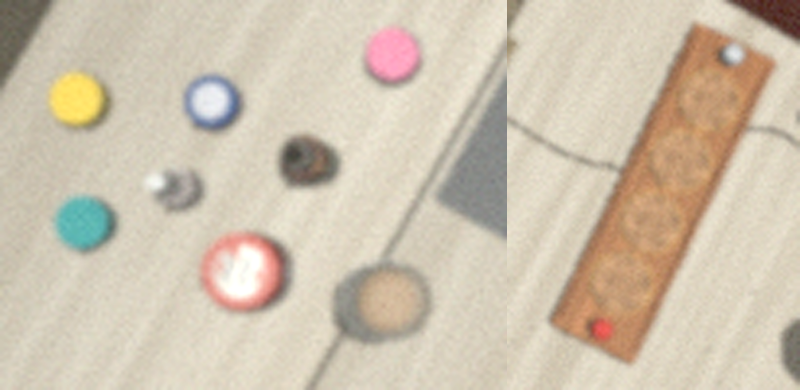

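View pics/crop2.png

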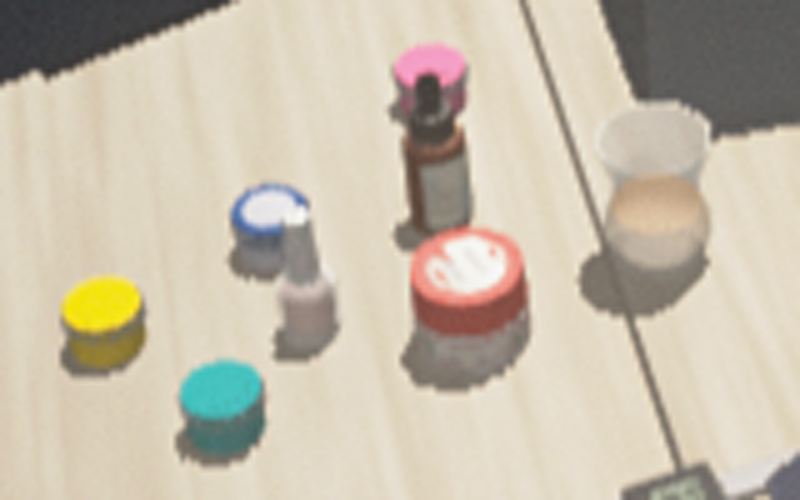

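The crops confirm the choice: blue knurled lid at crop (212,100), with the pink, yellow and turquoise look-alikes clear of it. The red stud is at the robot-side end of the board. Next I turn these into positions.

```bash
cat > h.py <<'E'
from station import arm,snapshot,camera_info,ticket
import numpy as np,cv2
from scipy.spatial.transform import Rotation as Rn
np.set_printoptions(precision=4,suppress=True)
def back(cam,uv,z):
    c=camera_info(cam);R,t=c["R"],c["t"];o=-R.T@t
    d=R.T@np.array([(uv[0]-c["cx"])/c["fx"],(uv[1]-c["cy"])/c["fy"],1])
    return o+d*(z-o[2])/d[2]
def wrist_ray(uv,p,q):
    c=camera_info("wrist");d=np.array([uv[0]-c["cx"],uv[1]-c["cy"]]);r=np.hypot(*d);th=r/c["fx"]
    v=np.r_[np.sin(th)*d/max(r,1e-9),np.cos(th)];T=c["T_tool_cam"];R=Rn.from_quat(q).as_matrix()
    return R@T[:3,3]+p,R@T[:3,:3]@v
def wback(uv,p,q,z):
    o,d=wrist_ray(uv,p,q);return o+d*(z-o[2])/d[2]
def wproj(X,p,q):
    c=camera_info("wrist");R=Rn.from_quat(q).as_matrix();T=c["T_tool_cam"]
    v=T[:3,:3].T@(R.T@(np.asarray(X)-p)-T[:3,3]);th=np.arctan2(np.hypot(v[0],v[1]),v[2])
    return np.array([c["cx"],c["cy"]])+c["fx"]*th*v[:2]/np.hypot(v[0],v[1])
def Q(yaw): # tool down, closing axis y along direction (sin..): tool x at angle yaw
    return (Rn.from_euler('z',yaw)*Rn.from_euler('x',np.pi)).as_quat()
E
python3 - <<'E'
from h import *
L=lambda x,y:(115+x/3.9,165+y/3.9)
B=lambda x,y:(355+(x-507)/3.25,155+y/3.25)
S=lambda x,y:(115+x/5,215+y/5)
for n,uv,z in [("tin",L(212,100),.028),("pot",L(243,270),.05),("cap",L(156,182),.079),("shoulder",L(178,188),.04),("drop",L(293,158),.102),("pink",L(392,54),.028),("turq",L(83,222),.028),("yel",L(77,99),.028),("glass_tea",L(390,300),.03),("glass rim",L(373,301),.081)]: print(n,back("top",uv,z))
for n,uv,z in [("tin",S(270,208),.028),("pot",S(468,262),.05),("cap",S(298,214),.079),("drop",S(428,80),.102),("glass rim",S(655,130),.081)]: print("s",n,back("scene",uv,z))
for n,uv,z in [("steel",B(733,53),.025),("p1",B(708,98),.012),("p2",B(682,160),.012),("p3",B(654,219),.012),("p4",B(624,281),.012),("red",B(601,329),.025)]: print(n,back("top",uv,z))
for n,uv in [("cab",(296,104)),("cab",(358,135)),("cab",(302,252)),("cab",(229,212))]: print(n,back("top",uv,.194))
for n,uv in [("pw",(302,65)),("pw",(455,165))]: print(n,back("top",uv,.185))
print(Rn.from_quat(arm.read_eef_rot()).as_matrix())
E
```

```text
tin [0.5104 0.3628 0.028 ]
pot [0.382  0.3325 0.05  ]
cap [0.445  0.3878 0.079 ]
shoulder [0.4436 0.3839 0.04  ]
drop [0.4587 0.2841 0.102 ]
pink [0.5432 0.2275 0.028 ]
turq [0.4201 0.4584 0.028 ]
yel [0.5127 0.4645 0.028 ]
glass_tea [0.3588 0.2285 0.03  ]
glass rim [0.3578 0.2315 0.081 ]
s tin [0.5071 0.3648 0.028 ]
s pot [0.3803 0.3345 0.05  ]
s cap [0.4418 0.389  0.079 ]
s drop [0.4539 0.2938 0.102 ]
s glass rim [0.3598 0.224  0.081 ]
steel [ 0.5568 -0.3854  0.025 ]
p1 [ 0.518  -0.3652  0.012 ]
p2 [ 0.4617 -0.3395  0.012 ]
p3 [ 0.4087 -0.3123  0.012 ]
p4 [ 0.3533 -0.2833  0.012 ]
red [ 0.311  -0.2585  0.025 ]
cab [ 0.708 -0.009  0.194]
cab [ 0.6243 -0.1659  0.194 ]
cab [ 0.3293 -0.0181  0.194 ]
cab [0.432 0.164 0.194]
pw [ 0.8152 -0.0264  0.185 ]
pw [ 0.5447 -0.4123  0.185 ]
[[ 0.9374  0.3484 -0.0007]
 [ 0.3484 -0.9374  0.0019]
 [-0.     -0.002  -1.    ]]
```

```bash
python3 - <<'E'
from h import *
def P(n):
    c=camera_info(n);K=np.array([[c["fx"],0,c["cx"]],[0,c["fy"],c["cy"]],[0,0,1]]);return K@np.c_[c["R"],c["t"]]
def tri(a,b):
    X=cv2.triangulatePoints(P("scene"),P("top"),np.array(a,float).reshape(2,1),np.array(b,float).reshape(2,1))[:,0];return X[:3]/X[3]
for n,a,b in [("panel TL",(90,150),(104,102)),("panel TR",(224,110),(272,128)),("cab near R-front",(314,160),(358,138)),("power front-right top",(350,97),(475,150))]: print(n,tri(a,b))
u=np.array([.895,-.446]);
print(arm.ik(arm.read_tool_pos(),arm.read_eef_rot()))
for n,p in [("tin",(.509,.364)),("pot",(.381,.3335)),("bot",(.4435,.386)),("drop",(.457,.288)),("p1",(.518,-.365)),("p4",(.353,-.283))]:
  for z in (.08,.40):
    r=[]
    for d in range(-180,180,30):
        try:q=arm.ik([*p,z],Q(np.radians(d)))
        except Exception as e:q=None
        if q is not None:r.append((d,round(float(q[0]),1),round(float(q[6]),1)))
    print(n,z,r)
E
python3 - <<'E'
import cv2
s=cv2.imread("pics/top0.png")[40:280,290:490]
cv2.imwrite("pics/crop3.png",cv2.convertScaleAbs(cv2.resize(s,None,fx=2.5,fy=2.5),alpha=1.6))
E
```

```text
panel TL [0.6786 0.4324 0.3094]
panel TR [0.618  0.0507 0.3003]
cab near R-front [ 0.5954 -0.2415  0.0303]
power front-right top [ 0.5785 -0.4718  0.1792]
[ 1.1885  0.6157 -0.0126  1.4245  0.0081  1.1034 -0.0404]
tin 0.08 [(-180, -0.3, 0.3), (-150, -0.1, 0.5), (-120, -0.1, 1.0), (-90, -0.1, 1.6), (-60, -0.1, 2.1), (-30, -0.8, -2.5), (0, -0.7, -2.1), (30, -0.6, -1.8), (60, -0.5, -1.4), (90, -0.5, -1.0), (120, -0.4, -0.6), (150, -0.3, -0.2)]
tin 0.4 [(-180, -0.1, 0.4), (-150, -0.1, 0.9), (-120, -0.1, 1.4), (-90, -0.1, 2.0), (-60, -0.1, 2.5), (-30, -1.1, -2.3), (0, -0.2, -2.6), (30, -0.1, -2.2), (60, -0.2, -1.6), (90, -0.1, -1.1), (120, -0.1, -0.6), (150, -0.1, -0.1)]
pot 0.08 [(-180, -0.5, 0.2), (-150, -0.1, 0.2), (-120, -0.1, 0.7), (-90, -0.1, 1.2), (-60, -0.1, 1.8), (-30, -1.0, -2.2), (0, -0.8, -2.3), (30, -0.9, -1.5), (60, -0.8, -1.2), (90, -0.7, -0.9), (120, -0.7, -0.5), (150, -0.6, -0.2)]
pot 0.4 [(-180, 0.0, 0.2), (-150, -0.0, 0.8), (-120, -0.0, 1.4), (-90, -0.0, 1.9), (-60, -0.0, 2.4), (-30, -1.3, -2.6), (0, -0.1, -2.7), (30, -0.6, -1.9), (60, 0.0, -1.9), (90, 0.0, -1.3), (120, 
[... 1112 characters left out ...]
0, 0.7, 0.4), (120, 0.8, 0.8), (150, 0.9, 1.1)]
p1 0.4 [(-180, 1.0, 1.8), (-150, 1.1, 2.1), (-120, 0.2, -2.8), (-90, 0.3, -2.4), (-60, 0.4, -1.9), (-30, 0.5, -1.4), (0, 0.5, -1.0), (30, 0.6, -0.5), (60, 0.7, -0.0), (90, 0.8, 0.4), (120, 0.8, 0.9), (150, 0.9, 1.3)]
p4 0.08 [(-180, 0.9, 1.4), (-150, 0.3, -2.6), (-120, 0.4, -2.3), (-90, 0.5, -1.9), (-60, 0.5, -1.6), (-30, 0.6, -1.2), (0, 0.6, -0.9), (30, 0.6, -0.5), (60, 0.7, -0.1), (90, 0.7, 0.3), (120, 0.8, 0.6), (150, 0.8, 1.0)]
p4 0.4 [(-180, 1.2, 1.9), (-150, 1.4, 2.3), (-120, -0.2, -2.6), (-90, 0.3, -2.4), (-60, 0.4, -1.9), (-30, 0.5, -1.4), (0, 0.6, -0.9), (30, 0.7, -0.5), (60, 0.8, 0.0), (90, 0.9, 0.5), (120, 1.0, 1.0), (150, 1.1, 1.5)]
```

View pics/crop3.png

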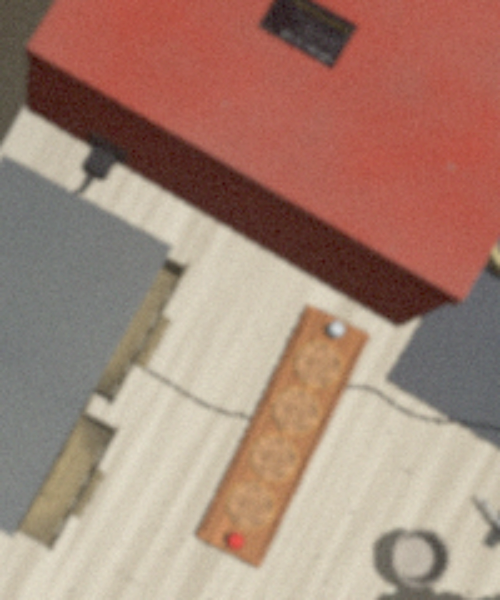

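The power unit's front face is about 0.12 m beyond the steel end of the board, so there is room. I go above the board, look, then cross to the supplies and look again.

```bash
cat >> h.py <<'E'
YAW=np.radians(153.5); q0=Q(YAW)
def look(name):
    p,q=np.array(arm.read_tool_pos()),np.array(arm.read_eef_rot()); im=snapshot("wrist")
    cv2.imwrite(f"pics/{name}.png",im); np.savez(f"pics/{name}.npz",p=p,q=q); return im,p,q
A=[.40,-.26,.42]; B=[.42,.24,.42]
E
python3 - <<'E'
from h import *
t=arm.read_time()
arm.movep([.436,-.325,.33],q0); look("w_board"); print(arm.read_time()-t, arm.read_joint_positions())
arm.movep(A,q0); print(arm.read_time()-t)
arm.movep(B,q0); print(arm.read_time()-t)
arm.movep([.445,.345,.33],q0); look("w_sup"); print(arm.read_time(),arm.read_joint_positions(),arm.read_tool_pos())
E
```

```text
1.3833000000000002 [ 1.0279  0.4906 -0.6508  1.6827  0.3303  1.0812  1.3811]
1.9250000000000003
3.7417000000000002
4.5583 [-0.0576  0.6717 -1.1178  1.6235  0.6316  1.2517 -0.1905] [0.4457 0.3441 0.3312]
```

View pics/w_board.png

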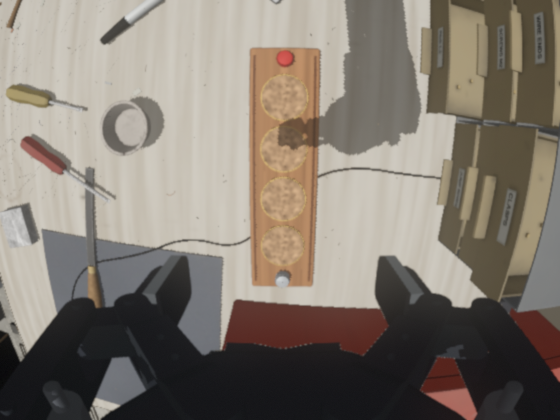

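View pics/w_sup.png

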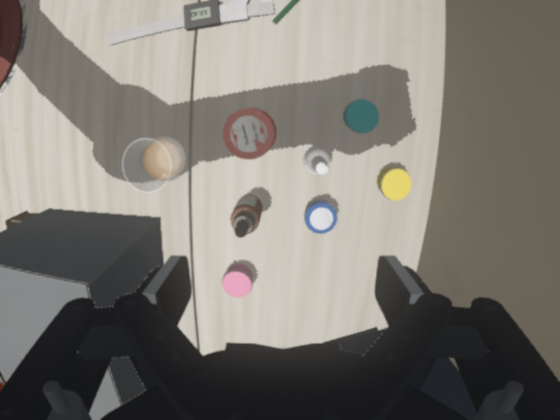

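The board view shows pads at (284,98), (283,149), (283,199) and (282,245), with the red stud at (285,58). The supply view shows the tin at (321,218), pot at (249,133), bottle cap at (321,168), dropper tip at (241,229) and glass rim at (148,165). I now refine the positions.

```bash
python3 - <<'E'
from h import *
d=np.load("pics/w_board.npz")
for uv,z in [((284,98),.012),((283.5,149),.012),((283,199),.012),((282,245.5),.012),((285.5,57.5),.025),((282.5,281),.025)]: print(wback(uv,d["p"],d["q"],z))
d=np.load("pics/w_sup.npz")
for n,uv,z in [("tin",(321,218),.028),("pot",(249.5,133),.05),("cap",(321,168),.079),("drop",(241,229),.102),("glass",(148,165),.081)]: print(n,wback(uv,d["p"],d["q"],z))
print(wproj([.4435,.386,.0],d["p"],d["q"]),wproj([.457,.288,0],d["p"],d["q"]))
E
```

```text
[ 0.354  -0.2843  0.012 ]
[ 0.4084 -0.3122  0.012 ]
[ 0.4633 -0.3404  0.012 ]
[ 0.518  -0.3693  0.012 ]
[ 0.3129 -0.2618  0.025 ]
[ 0.5586 -0.3889  0.025 ]
tin [0.512  0.3627 0.028 ]
pot [0.3835 0.335  0.05  ]
cap [0.4469 0.3864 0.079 ]
drop [0.4622 0.2899 0.102 ]
glass [0.3613 0.2275 0.081 ]
[312.2307 156.0195] [247.5205 199.535 ]
```

```bash
cat >> h.py <<'E'
PAD={1:(.518,-.3685),2:(.463,-.340),3:(.4085,-.3123),4:(.3535,-.284)}
def pick(x,y,z,op,effort=30):
    arm.move_gripper(op); arm.movep([x,y,z+.13],q0); arm.line_to([x,y,z],.12)
    arm.pause(.2); arm.move_gripper(0,effort); arm.pause(.2)
    print("grip",arm.read_opening(),arm.read_finger_force(),arm.read_tool_pos(),arm.read_time())
    arm.line_to([x,y,.36],.15); print("lift",arm.read_opening(),arm.read_finger_force())
def carry(pad,z,dx=(0,0)):
    x,y=PAD[pad]; x+=dx[0]; y+=dx[1]
    arm.movep(B,q0); arm.movep(A,q0); arm.movep([x,y,max(z+.14,.26)],q0); arm.pause(.2)
    arm.line_to([x,y,z+.05],.12); arm.line_to([x,y,z+.0135],.06); arm.pause(.3)
    print("at",arm.read_tool_pos(),arm.read_ft_force())
def release(pad,op):
    p=arm.read_tool_pos(); arm.move_gripper(op); arm.pause(.2); arm.line_to([p[0],p[1],p[2]+.14],.12)
    print("rel",arm.read_time())
E
python3 - <<'E'
from h import *
pick(.460,.288,.112,.75)
look("held1"); print(arm.read_ft_force())
E
```

```text
grip 0.3654369051216644 29.684810272883624 [0.4601 0.2882 0.1123] 7.4333
lift 0.36580910504670705 29.754350997973233
[ 0.3507 -0.4059 -0.9806]
```

View pics/held1.png

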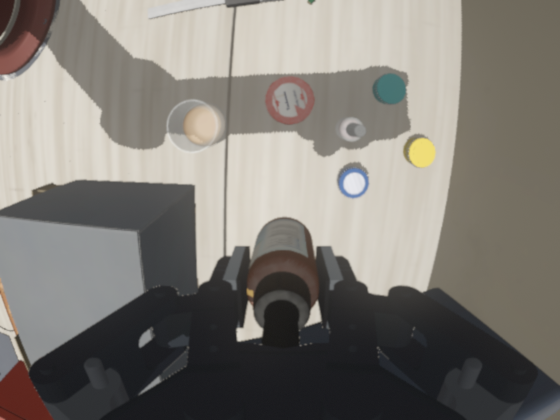

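The dropper is held upright between the pads, and the other items are undisturbed. I place it.

```bash
python3 - <<'E'
from h import *
carry(1,.112); release(1,.7)
arm.movep([.436,-.325,.33],q0); look("b1"); print(arm.read_time())
E
```

```text
at [ 0.518  -0.3685  0.1256] [ 0.2856 -0.6681 -1.0624]
rel 16.5833
17.1583
```

View pics/b1.png

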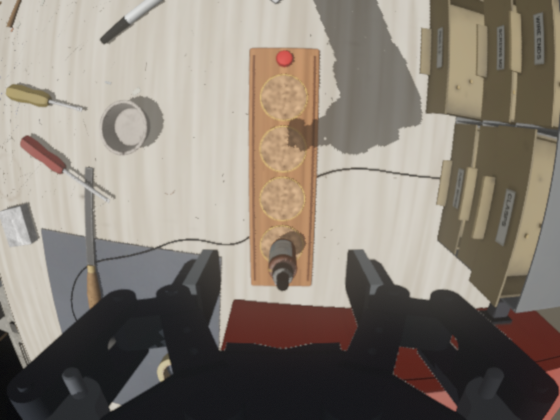

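The dropper stands on the steel-end pad, its tip at (283,283). I compare that with the expected projection, then fetch the bottle.

```bash
python3 - <<'E'
from h import *
d=np.load("pics/b1.npz"); print(wproj([.518,-.3685,.114],d["p"],d["q"]),wback((283,283),d["p"],d["q"],.114),wback((281,241),d["p"],d["q"],.012))
arm.movep(A,q0); arm.movep(B,q0)
pick(.4455,.387,.088,.65)
look("held2"); carry(2,.088); release(2,.6)
arm.movep([.436,-.325,.33],q0); look("b2"); print(arm.read_time())
arm.movep(A,q0); arm.movep(B,q0); arm.movep([.445,.345,.33],q0); look("s2"); print(arm.read_time())
cv2.imwrite("pics/v2.png",np.hstack([cv2.imread("pics/b2.png")[:300,200:460],cv2.imread("pics/s2.png")[:300]]))
E
```

```text
[281.3192 283.4148] [ 0.5183 -0.3668  0.114 ] [ 0.5126 -0.3668  0.012 ]
grip 0.3379397449345317 29.734976981417276 [0.4457 0.3872 0.0884] 22.7083
lift 0.3432351508500723 29.631095031509176
at [ 0.4631 -0.34    0.1015] [-0.0186  0.4363 -0.558 ]
rel 32.2917
32.8
35.825
```

View pics/v2.png

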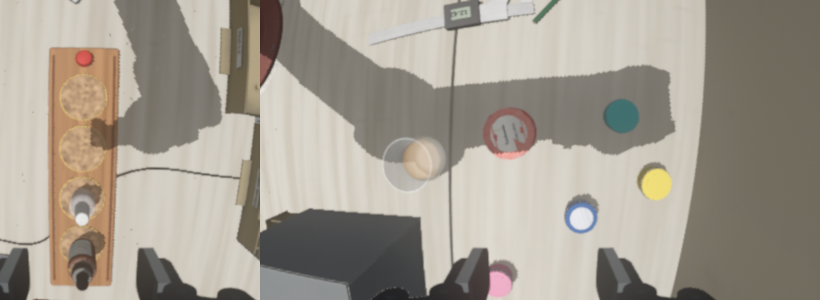

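Dropper and bottle stand on their pads, cap top at (282,217). The pot (249,133 in the full picture), tin and glass have not moved. Pot next, then the tin.

```bash
python3 - <<'E'
from h import *
d=np.load("pics/b2.npz"); print(wback((282,217),d["p"],d["q"],.091))
pick(.3825,.334,.080,1.0); carry(3,.080); release(3,.95)
arm.movep(A,q0); arm.movep(B,q0)
pick(.511,.363,.077,.8); carry(4,.077); release(4,.75)
arm.movep([.436,-.325,.33],q0); look("b4"); print(arm.read_time())
cv2.imwrite("pics/top4.png",snapshot("top"))
t=snapshot("scene")[120:290,180:460]
im=cv2.imread("pics/b4.png")[:340,180:400]
cv2.imwrite("pics/v4.png",np.hstack([cv2.resize(im,None,fx=1.7,fy=1.7),cv2.resize(t,(426,578))])[:, :800])
E
```

```text
[ 0.4627 -0.3396  0.091 ]
grip 0.6705711550911905 31.648270217701793 [0.3826 0.334  0.0803] 38.875
lift 0.6702128913036003 32.12516512256116
at [ 0.4086 -0.3123  0.0936] [-0.8959  0.076  -1.1175]
rel 48.3333
grip 0.4382865034439771 30.215257750714954 [0.5111 0.3631 0.0773] 54.2667
lift 0.44269044328337687 30.108983971367707
at [ 0.3536 -0.2841  0.0907] [-0.5857  0.737   0.2286]
rel 63.9333
64.5833
```

View pics/v4.png

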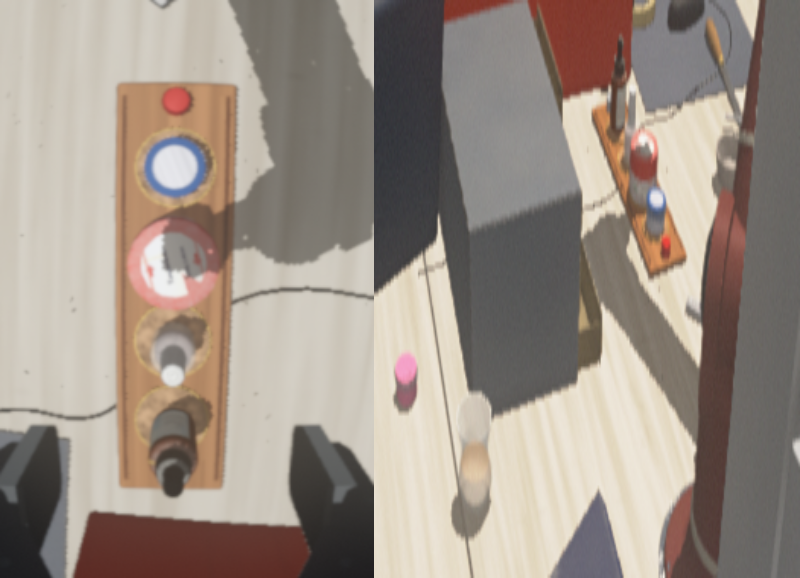

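All four stand on their pads in order from the red stud, and the glass stands. I check the tin (283,97.6) and pot (281,154.7) numerically, then hand in.

```bash
python3 - <<'E'
from h import *
d=np.load("pics/b4.npz")
e=[]
for uv,z,k in [((283,97.6),.040,4),((281.2,154.7),.062,3),((282,217),.091,2),((282.5,284),.114,1)]:
    X=wback(uv,d["p"],d["q"],z)[:2]; e.append(np.linalg.norm(X-PAD[k])); print(k,X-PAD[k])
if max(e)<.007: print(ticket.finish_job(),arm.read_time())
E
```

```text
4 [ 0.0007 -0.0002]
3 [-0.0005 -0.0008]
2 [-0.0019  0.0015]
1 [-0.0003  0.0024]
the job is handed in; nothing more can be done
the job is handed in; nothing more can be done
```

The job is handed in: tin, pot, bottle and dropper stand upright in order from the red stud, each within about 3 mm of its pad centre by my camera check; the tea glass was left alone, and the last clock reading was 64.6 s of the 136 s allowed.

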